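# Pry the retaining ring out of a bearing housing with a pick

## Task

Use the pick to lift the split retaining ring out of its groove: slide the pick's tip through the notch under the end of the ring and raise that end until it has risen about 45 mm. Do not touch the ring with the gripper. Leave the ring standing up and lay the pick down on the table.

Things in the scene. Friction and masses are not known exactly. Their poses are not given: they have to be found in the camera images.
- pick_grip (a point): Handle centre of the pick, a loose 50 g tool lying flat: square grey handle 84 mm long, 18 x 18 mm, with a straight steel shank 5.6 mm thick running on 76 mm, tapered to 3.2 mm at the tip. On the axis, 9 mm above the table. x: from handle to tip; z up. A needle file and a small driver lie beside it in any order; only the pick has a square grey handle.
- pick_tip (a point): Very tip of the pick's shank, on the tool's axis, 118 mm along x from pick_grip (76 mm past the handle's front). Same axes as pick_grip.
- housing: Fixed aluminium bearing housing, open on top: drum 108 mm diameter, 56 mm tall, on a square foot 116 mm wide, 10 mm high. Origin: centre of its underside. x points away from its notch, roughly away from the robot; z up. The notch cuts the -x wall, 40 mm wide outside, 27 mm inside, floor 30 mm above the table, open on top. A like housing nearby has a closed cover and no ring.
- ring_end (a point): Centre of the underside of the ring end to lift: a lug 14 mm wide (y), 14.5 mm long (x), 5 mm thick, of a dark steel split ring, 88 mm across. Seated: 50 mm above the table, 36.5 mm from the housing's axis, mid-notch, 20 mm free below it, open inwards for 20 mm more. Axes as the housing's, tilting with the ring. The other lug, 22 mm to +y beside the notch, rises with it.
- ring (a joint): Lift angle of the ring, rad: 0 in its groove, grows as the end is raised, at most 1.2. The ring is rigid and tips about a level axis (along y) at the far side of its groove, 78 mm from ring_end: the end rises 78 mm x sin(angle) and moves inwards a little. Stiff (about 0.6 N at the end); stays at any angle it is left at.

How it is judged (in metres and radians):
On the way:
1. the pick bears on the ring and has begun to lift it (value of joint ring above 0.15 rad and contact force between pick and ring above 0.05 N), for 0.1 s.
At the end, for the whole second after the job is handed in: The ring stands raised by more than 0.45 rad (its end at least 34 mm above where it lay), and the pick lies still and flat on the table (handle centre and tip both lower than 20 mm) (value of joint ring above 0.45 rad and height (world z) of each of pick_grip, pick_tip below 0.02 m and linear speed of pick below 0.03 m/s); the robot touches nothing.
It fails at once if the gripper or arm touches the ring (contact force between any of the fingers, the arm and ring above 0.5 N).
It also fails if it takes over 51 s, if anything falls off the work surface, if the arm or the gripper's body presses on something with over 40 N, if the wrist force passes 120 N, or if a joint passes its speed limit or range.

## Robot

A 6-joint arm with a two-finger parallel gripper is mounted at the origin on a cart in front of the work surface, level with it; the furniture and walls round the work are solid. World frame = base frame: x ahead of the robot, y to its left, z up, the work surface at z = 0. Lengths are in m, angles in degrees, forces in N, time in s.
With the tool pointing down it reaches from about 0.25 to 0.725 m from the base axis. Payload 9.7 kg.
Tool frame: the origin (TCP) lies midway between the tips of the shut fingers; the grasp point (between the pads) lies 19 mm behind it; x points along the fingers, y is the direction in which the jaws open and shut, and the axes are right-handed (so a half turn about x gives the same grasp; the last joint's range is limited). The gripper opens to 85 mm and grips with 20 to 120 N. Pads are 22 mm wide; open, the fingers measure 114 mm over their backs; the gripper's body (76 mm by 85 mm) begins 54 mm behind the grasp point. The pads swing forward as they close: fully open they stand 13 mm farther back than shut.
Start: joints at [-68.354, 4.979, 10.078, 95.1, 0, 90], TCP at [0.203, -0.511, 0.231] pointing down, gripper open.
Joint ranges: [-179.16, 179.16], [-48.56, 103.87], [-65.8, 70.77], [-126.05, 130.52], [-82.76, 87.17], [-180, 180]. Speed limits (degrees/s): [127.2, 127.2, 147.25, 180, 180, 180].

## Interface

Orientations are given as [roll, pitch, yaw] about the fixed x, y, z axes, in that order (R = Rz(yaw) Ry(pitch) Rx(roll)).
In Python, from workcell import bot, cams gives the robot as it stands.
- The arm moves only by the tool apply_moves, never from a script. Its argument "commands" is a list of rows, each a list of 5 numbers: the shift along the tool's x, y, z in m, then the turn about the tool's x in rad, then the opening, from -1 (shut) to 1 (fully open). In form: [[tx, ty, tz, roll, hand], ...]. A call has 1 to 12 rows; each row is the pose to reach, as a shift and turn from the pose measured when the call began, along the tool's axes at that moment; what a row does not reach only later rows make up. A row lasts 1/10 s, in which the tool goes at most 50 mm and 8.59 degrees, less where a joint would pass 70% of its speed; a pose out of reach is approached as far as the arm can. A call with a gripper value outside its range is refused whole. The fingers move at their own pace and stop on an object; "newtons" is the grip in N (left out, the last holds). Time passes only in rows, so rows that repeat a pose let the fingers close. It gives the time, the measured TCP pose, the force and the opening at its end, in the units of the state.
- bot.get_obs(): the state, without advancing time (a new reading comes with each control period).
- cams.camera(name): name is "side" or "top"; returns a dict with "frame" (420x560x3 uint8, blue, green, red), "depth" (420x560 float32, m along the optical axis (not along the pixel's ray), 0 where there is no reading), "camera_matrix" (3x3 intrinsics, pixels), "D" ([k1, k2, p1, p2, k3] as OpenCV has them; the pictures are not rectified), "R" (3x3) and "t" (3): a world point X has camera coordinates R X + t. Camera axes: x right, y down, z forward; pixel columns grow to the right and rows downward; lengths in m; the calibration is good to about 2 mm. A picture is of the moment at which its call begins.
- bot.job_done(): hands the job in, once; it reports no verdict.
Trained networks look in the newest picture that a camera, given by its name, has taken for a name from the list of things; names that differ only in an ending like _2 or _b are one class to them, and where a whole thing is asked for, a point or a joint stands for the part that bears it (a point fixed in the world has none). Each returns a list of dicts, best first, with "confidence" (0 to 1); they miss things now and then, are a little off and sometimes report something else, mostly with a low value. They report only what shows in the picture. A call takes as long as a camera call.
- cams.spot_in(name, camera): "rect" ([left, top, right, bottom] in pixels, round what is visible of it).
The state is a dict: "time": time; "q": joint angles; "qd": joint speeds; "joint_efforts": joint torques, N m; "ee_pos": TCP position; "tcp_rot": TCP orientation; "wrist_force": force on the tool from outside, world axes, zero at the start; "torque": the same for the moment, N m; "opening": finger opening in m.
Only numpy, scipy, OpenCV 4.12 (cv2) and the standard library are available. Lean on these libraries where they do the work, as an engineer would, in place of code of your own. Each camera call takes 0.05 s, during which the arm holds its last target. There are 200 camera calls.

## Working session

There is one attempt and no reset: what is moved stays moved. The work goes in short steps, Python scripts to look and compute and a tool call to move; the robot and the scene stay as the last step left them, time stands still between calls to the robot, and variables do not carry over. Pictures are saved under pics/ and viewed, about 8 in all and at most 12, crops included, and the job is handed in when it is done.

Besides the shell and the picture viewer there is one more tool, called by a JSON object that holds its "op" and its "data". apply_moves: Moves the arm, as the interface text tells. Its arguments: {"type":"object","properties":{"commands":{"type":"array"},"newtons":{"type":"number"}},"required":["commands"]}

```bash
ls; mkdir -p pics; cat > h.py <<'E'
import numpy as np, cv2
from workcell import bot, cams
def snap(n):
    c=cams.camera(n); return c
def world(c,u,v,d=None,z=None):
    p=cv2.undistortPoints(np.array([[[u,v]]],float),c["camera_matrix"],np.array(c["D"]))[0,0]
    r=np.array([p[0],p[1],1.]); R=np.array(c["R"]);t=np.array(c["t"])
    if z is None: return R.T@(r*d-t)
    o=-R.T@t; w=R.T@r; return o+w*(z-o[2])/w[2]
def proj(c,X):
    return cv2.projectPoints(np.atleast_2d(X).astype(float),cv2.Rodrigues(np.array(c["R"]))[0],np.array(c["t"],float),c["camera_matrix"],np.array(c["D"]))[0][:,0]
E
python3 - <<'E'
from h import *
o=bot.get_obs(); print({k:np.round(v,3) for k,v in o.items()})
for n in("top","side"):
    c=snap(n); cv2.imwrite(f"pics/{n}0.png",c["frame"]); print(n,c["camera_matrix"],-np.array(c["R"]).T@c["t"],np.array(c["R"]).round(2).tolist())
    for k in("pick_grip","housing","ring"):
        for r in cams.spot_in(k,n)[:3]:
            b=r["rect"];u,v=(b[0]+b[2])/2,(b[1]+b[3])/2
            print(k,np.round(b),round(r["confidence"],2),world(c,u,v,z=.009).round(3))
E
```

```text
pics
{'time': np.float64(0.0), 'q': array([-68.355,   5.013,  10.034,  95.101,  -0.   ,  90.001]), 'qd': array([-0.031,  0.009,  0.028,  0.041,  0.01 ,  0.063]), 'joint_efforts': array([-1.0000e-03, -5.2039e+01,  4.6481e+01,  1.6000e-02, -0.0000e+00,
       -0.0000e+00]), 'ee_pos': array([ 0.203, -0.511,  0.231]), 'tcp_rot': array([-89.774,  89.92 , 111.871]), 'wrist_force': array([0.908, 0.812, 0.452]), 'torque': array([-0.038, -0.012, -0.024]), 'opening': np.float64(0.085)}
top [[389.48865148   0.         278.54675612]
 [  0.         389.48865148 213.96209904]
 [  0.           0.           1.        ]] [0.4032287  0.13986006 0.90891099] [[0.08, -1.0, 0.0], [-0.98, -0.08, -0.21], [0.21, 0.01, -0.98]]
pick_grip [239. 238. 247. 292.] 0.89 [0.468 0.224 0.009]
housing [278. 181. 333. 241.] 0.82 [0.606 0.089 0.009]
ring [288. 192. 325. 227.] 0.9 [0.61  0.086 0.009]
side [[523.20868329   0.         284.24019467]
 [  0.         523.20868329 205.33631442]
 [  0.           0.           1.        ]] [ 1.00692875 -0.6411412   0.68124476] [[0.89, 0.46, -0.02], [0.25, -0.51, -0.82], [-0.4, 0.72, -0.57]]
pick_grip [237. 189. 275. 206.] 0.7 [0.464 0.216 0.009]
housing [262. 214. 308. 244.] 0.38 [0.58  0.137 0.009]
ring [262. 214. 303. 238.] 0.77 [0.571 0.143 0.009]
```

```bash
python3 - <<'E'
import cv2
t=cv2.imread("pics/top0.png");s=cv2.imread("pics/side0.png")
cv2.imwrite("pics/topc.png",cv2.resize(t[140:320,180:420],None,fx=3.3,fy=3.3,interpolation=cv2.INTER_CUBIC))
cv2.imwrite("pics/sidec.png",cv2.resize(s[130:300,180:400],None,fx=3.5,fy=3.5,interpolation=cv2.INTER_CUBIC))
E
```

```text
(no output)
```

View pics/topc.png

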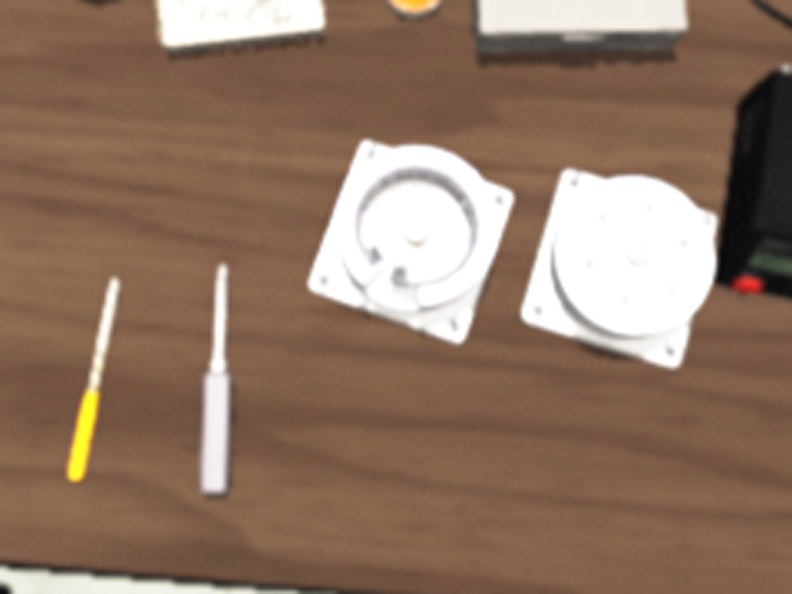

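View pics/sidec.png

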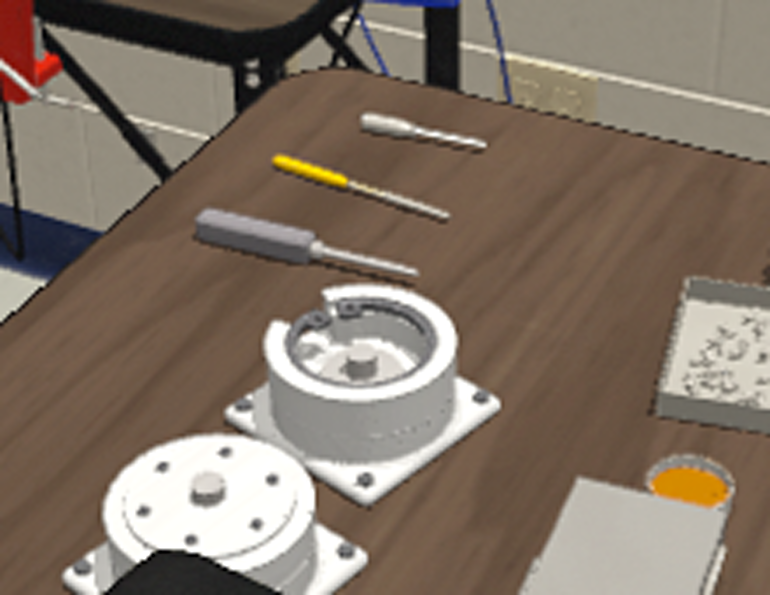

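View pics/top0.png

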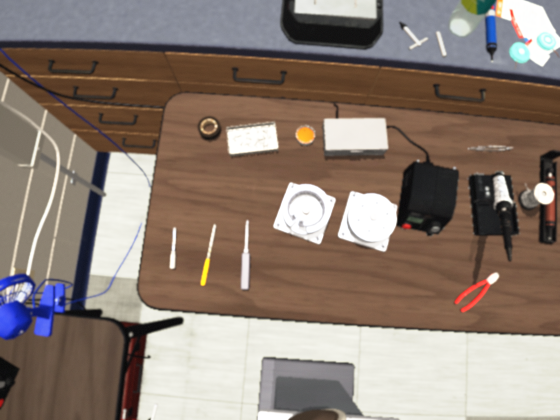

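Top crop: the grey-handled pick has its handle centre at about (215,433) and its tip at (222,266). The open housing's foot corners are (365,142), (512,196), (463,342) and (312,285). The notch is at the lower left, and the mid-notch lug is at about (400,275).

```bash
cat >> h.py <<'E'
def tool():
    o=bot.get_obs(); from scipy.spatial.transform import Rotation as Ro
    return np.array(o["ee_pos"]),Ro.from_euler("xyz",o["tcp_rot"],degrees=True).as_matrix(),o
E
python3 - <<'E'
from h import *
from scipy.optimize import least_squares
c=snap("top");s=snap("side")
f=lambda u,v:(u/3.3+180-.35,v/3.3+140-.35)
g=lambda u,v:(u/3.5+180-.35,v/3.5+130-.35)
pg=world(c,*f(215,433),z=.018);pt=world(c,*f(222,266),z=.009)
print("pick top",pg.round(4),pt.round(4),np.hypot(*(pt-pg)[:2]))
print("pick side tip",world(s,*g(416,274),z=.009).round(4),"front/back top edge mids",world(s,*g(312,243),z=.012).round(4))
K=[world(c,*f(*p),z=.01)[:2] for p in((365,142),(512,196),(463,342),(312,285))]
M=np.array([[1,1],[1,-1],[-1,-1],[-1,1]])*.058
T=lambda p:M@np.array([[np.cos(p[2]),np.sin(p[2])],[-np.sin(p[2]),np.cos(p[2])]])+p[:2]
r=least_squares(lambda p:(T(p)-K).ravel(),[.58,.09,-.3]);print("housing top",r.x,np.degrees(r.x[2]),r.fun.round(4))
# side foot corners: left, right, bottom
Ks=np.array([world(s,*g(*p),z=.01)[:2] for p in((226,412),(500,402),(366,497))])
Ms=M[[2,0,1]]
rs=least_squares(lambda p:(T(p)[[2,0,1]]-Ks).ravel(),r.x);print("side",rs.x,np.degrees(rs.x[2]),rs.fun.round(4))
x,y,a=r.x
L=np.array([x-.0365*np.cos(a),y-.0365*np.sin(a),.055]);print("lug",L,"px crop top",(proj(c,L)-[180,140])*3.3,"side",(proj(s,L)-[180,130])*3.5, "depth lug top",c["depth"][int(proj(c,L)[0,1]),int(proj(c,L)[0,0])])
p,R,o=tool();print(p,R.round(3))
E
```

```text
pick top [0.4543 0.2177 0.018 ] [0.5731 0.2248 0.009 ] 0.11902533592878912
pick side tip [0.572  0.2204 0.009 ] front/back top edge mids [0.4966 0.2188 0.012 ]
housing top [ 0.60244872  0.09008927 -0.27611767] -15.820377408165974 [ 0.0014  0.0004  0.0016 -0.0024 -0.0012 -0.0001 -0.0018  0.0021]
side [ 0.60441049  0.08580103 -0.27545389] -15.78234546318296 [-0.0029  0.0001  0.0013  0.0022  0.0015 -0.0023]
lug [0.5673313  0.10003999 0.055     ] px crop top [[398.53942592 274.47200702]] side [[314.65307904 312.46273011]] depth lug top 0.87106234
[ 0.20287327 -0.51119226  0.23123144] [[-0.     0.369 -0.929]
 [ 0.    -0.929 -0.369]
 [-1.    -0.     0.   ]]
```

{"op": "apply_moves", "data": {"commands": [[0,0,0,0.14,1],[0,0,0,0.14,1]]}}

```text
time: 0.7
ee_pos: [0.2029, -0.5112, 0.2313]
tcp_rot: [-96.7, 90.0, 96.8]
wrist_force: [0.5, 0.7, 0.3]
opening: 0.0854
```

```bash
python3 -c "
from h import *
p,R,o=tool();print(p.round(4),R.round(3),o['q'].round(1))"
```

```text
[ 0.2029 -0.5112  0.2313] [[-0.     0.233 -0.972]
 [ 0.    -0.972 -0.233]
 [-1.    -0.    -0.   ]] [-68.4   5.   10.1  95.1   0.   98.2]
```

{"op": "apply_moves", "data": {"commands": [[0,-0.03,-0.018,-0.14,1],[0,-0.06,-0.036,-0.28,1],[0,-0.09,-0.055,-0.42,1],[0,-0.12,-0.075,-0.56,1],[0,-0.15,-0.095,-0.7,1],[0,-0.18,-0.115,-0.84,1],[0,-0.21,-0.135,-0.98,1],[0,-0.24,-0.155,-1.12,1],[0,-0.27,-0.175,-1.26,1],[0,-0.3,-0.19,-1.4,1],[0,-0.33,-0.21,-1.54,1],[0,-0.36,-0.23,-1.68,1]]}}

```text
time: 1.9
ee_pos: [0.3427, -0.1061, 0.2316]
tcp_rot: [54.8, 89.9, -14.9]
wrist_force: [1.0, -0.3, 0.5]
opening: 0.0857
```

```bash
cat > go.py <<'E'
import sys
from h import *
# target x y z yaw_of_y
p,R,o=tool();x,y,z,w=map(float,sys.argv[1:5])
d=R.T@(np.array([x,y,z])-p); cur=np.degrees(np.arctan2(R[1,1],R[0,1]))
print("pos",p.round(4),"yaw_y",cur.round(2),"shift",d.round(4),"roll",np.radians((cur-w+180)%360-180).round(3),"q",o["q"].round(1),"F",np.round(o["wrist_force"],1),"open",o["opening"].round(4),"t",o["time"])
E
python3 go.py .4545 .2165 .10 93
```

```text
Traceback (most recent call last):
  File "go.py", line 6, in <module>
    print("pos",p.round(4),"yaw_y",cur.round(2),"shift",d.round(4),"roll",np.radians((cur-w+180)%360-180).round(3),"q",o["q"].round(1),"F",np.round(o["wrist_force"],1),"open",o["opening"].round(4),"t",o["time"])
                                                                                                                                                                               ^^^^^^^^^^^^^^^^^^
AttributeError: 'float' object has no attribute 'round'
```

```bash
sed -i 's/np.radians((cur-w+180)%360-180).round(3)/round(float(np.radians((cur-w+180)%360-180)),3)/; s/o\["opening"\].round(4)/o["opening"]/;s/cur.round(2)/cur/' go.py
python3 go.py .4545 .2165 .10 93
```

```text
pos [ 0.3427 -0.1061  0.2316] yaw_y 20.29604785394313 shift [ 0.1316  0.2167 -0.2639] roll -1.269 q [-17.2 -21.  -12.9  98.    0.   52.5] F [ 1.  -0.3  0.5] open 0.08573234316942172 t 1.9
```

{"op": "apply_moves", "data": {"commands": [[0.01,0.022,-0.027,-0.14,1],[0.02,0.044,-0.054,-0.28,1],[0.03,0.066,-0.08,-0.42,1],[0.045,0.088,-0.107,-0.56,1],[0.06,0.11,-0.134,-0.7,1],[0.075,0.132,-0.16,-0.84,1],[0.09,0.154,-0.187,-0.98,1],[0.105,0.176,-0.214,-1.12,1],[0.12,0.2,-0.24,-1.269,1],[0.1316,0.2167,-0.2639,-1.269,1],[0.1316,0.2167,-0.2639,-1.269,1],[0.1316,0.2167,-0.2639,-1.269,1]]}}

```text
time: 3.1
ee_pos: [0.4541, 0.2167, 0.0996]
tcp_rot: [-100.4, 89.9, -97.2]
wrist_force: [-0.6, -0.1, -0.4]
opening: 0.0855
```

```bash
python3 go.py .4545 .2165 .004 93
python3 - <<'E'
from h import *
s=snap("side");cv2.imwrite("pics/s1.png",cv2.resize(s["frame"][100:270,160:380],None,fx=3.5,fy=3.5,interpolation=cv2.INTER_CUBIC))
E
```

```text
pos [0.4541 0.2167 0.0996] yaw_y 93.21388889996884 shift [ 0.0956 -0.0001  0.0004] roll 0.004 q [ 25.5  -1.9 -11.5  80.4  -0.   22.3] F [-0.6 -0.1 -0.4] open 0.08554878205738613 t 3.1
```

View pics/s1.png

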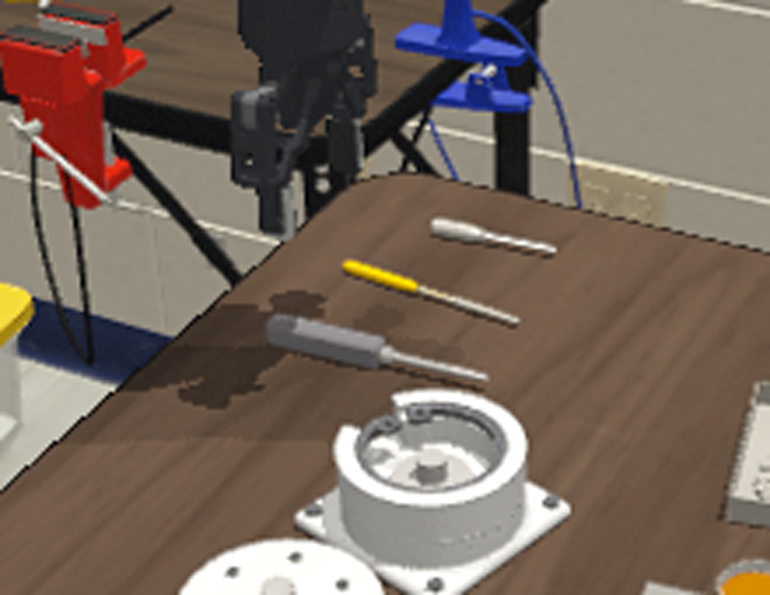

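The open gripper hangs above the grey handle at about (320,340), with nothing close beside it. I'll go down and close.

{"op": "apply_moves", "data": {"commands": [[0.03,0,0,0,1],[0.06,0,0,0,1],[0.08,0,0,0,1],[0.095,0,0,0,1],[0.095,0,0,0,1],[0.095,0,0,0,-1],[0.095,0,0,0,-1],[0.095,0,0,0,-1],[0.095,0,0,0,-1],[0.095,0,0,0,-1],[0.095,0,0,0,-1],[0.095,0,0,0,-1]], "newtons": 50}}

```text
time: 4.35
ee_pos: [0.4548, 0.2164, 0.0059]
tcp_rot: [-3.8, 89.9, -0.7]
wrist_force: [-0.2, -0.7, 6.6]
opening: 0.0166
```

```bash
python3 go.py .4545 .2165 .08 93
```

```text
pos [0.4548 0.2164 0.0059] yaw_y 93.13492645231103 shift [-0.0741  0.0001 -0.0002] roll 0.002 q [ 25.5   0.5 -19.7  69.7  -0.   22.3] F [-0.2 -0.7  6.6] open 0.016582243062795654 t 4.35
```

{"op": "apply_moves", "data": {"commands": [[-0.02,0,0,0,-1],[-0.05,0,0,0,-1],[-0.09,0,0,0,-1],[-0.12,0,0,0,-1],[-0.12,0,0,0,-1],[-0.12,0,0,0,-1]]}}

```text
time: 4.95
ee_pos: [0.4548, 0.2166, 0.1259]
tcp_rot: [3.0, 89.9, 6.2]
wrist_force: [-0.0, 0.0, -0.6]
opening: 0.0161
```

```bash
python3 go.py .398 .146 .126 74.2
```

```text
pos [0.4548 0.2166 0.1259] yaw_y 93.1391074672336 shift [-0.0002 -0.0673 -0.0606] roll 0.331 q [25.5 -2.3 -9.  83.2 -0.  22.3] F [-0.   0.  -0.6] open 0.0161431007196036 t 4.95
```

{"op": "apply_moves", "data": {"commands": [[0,-0.02,-0.018,0.11,-1],[0,-0.04,-0.036,0.22,-1],[0,-0.06,-0.054,0.331,-1],[0,-0.0673,-0.0606,0.331,-1],[0,-0.0673,-0.0606,0.331,-1],[0,-0.0673,-0.0606,0.331,-1],[0,-0.0673,-0.0606,0.331,-1]]}}

```text
time: 5.65
ee_pos: [0.3984, 0.1466, 0.1254]
tcp_rot: [22.8, 89.9, 7.1]
wrist_force: [1.0, 0.7, -0.5]
opening: 0.0167
```

```bash
python3 go.py .398 .146 .037 74.2
python3 - <<'E'
from h import *
a=np.radians(-15.8);d=np.array([np.cos(a),np.sin(a),0])
p=tool()[0];ax=p+[0,0,.003]
for n,b in(("top",(140,300,200,360)),("side",(110,260,190,390))):
    s=snap(n);f=s["frame"].copy();k=3.9
    y0,y1,x0,x1=b
    im=cv2.resize(f[y0:y1,x0:x1],None,fx=k,fy=k,interpolation=cv2.INTER_CUBIC)
    for q in (ax+.118*d,ax+.042*d):
        u=(proj(s,q)[0]-[x0,y0]+.5)*k-.5;print(n,u.round(1));cv2.circle(im,tuple(int(i) for i in u),5,(0,0,255),1)
    cv2.imwrite(f"pics/{n}2.png",im)
E
```

```text
pos [0.3984 0.1466 0.1254] yaw_y 74.27441102631956 shift [ 0.0884 -0.0008 -0.0004] roll 0.001 q [ 20.2 -13.2 -18.8  84.3  -0.   35.9] F [ 1.   0.7 -0.5] open 0.016745101705625844 t 5.65
top [367.9 402.3]
top [317.1 541.2]
side [227.4 270.6]
side [130.8 221.7]
```

View pics/top2.png

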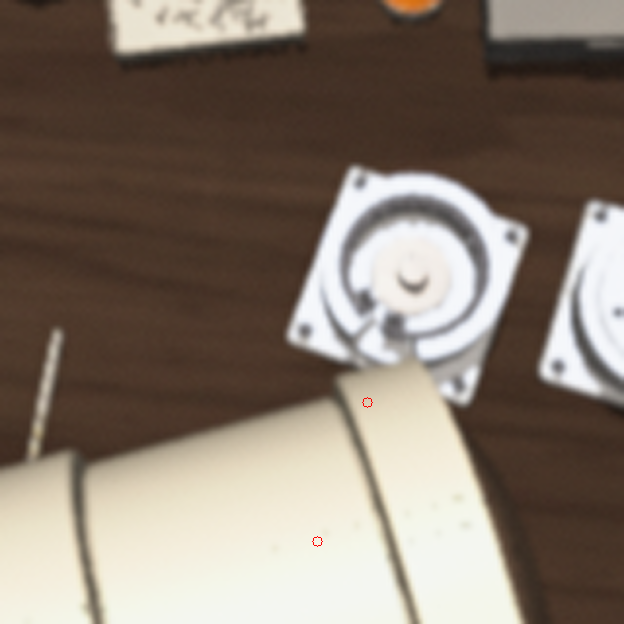

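View pics/side2.png

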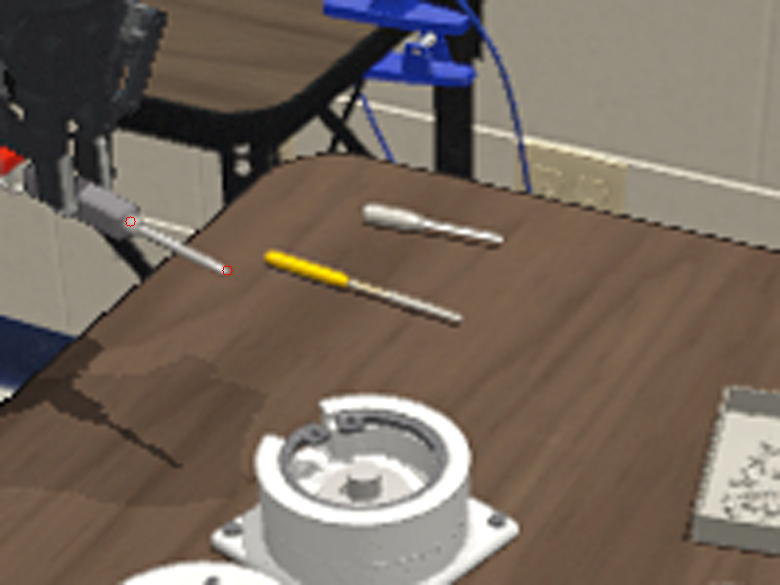

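The projected tip lands on the real one at about (227,270) in the side view, so the grip is straight. Next I lower the pick to notch height and approach the notch.

{"op": "apply_moves", "data": {"commands": [[0.03,0,0,0,-1],[0.06,-0.001,0,0,-1],[0.088,-0.001,0,0,-1],[0.088,-0.001,0,0,-1],[0.088,-0.001,0,0,-1],[0.088,-0.001,-0.015,0,-1],[0.088,-0.001,-0.03,0,-1],[0.088,-0.001,-0.035,0,-1],[0.088,-0.001,-0.035,0,-1],[0.088,-0.001,-0.035,0,-1]]}}

```text
time: 6.75
ee_pos: [0.3654, 0.1554, 0.0383]
tcp_rot: [27.2, 89.8, 11.5]
wrist_force: [-0.0, -0.1, -0.2]
opening: 0.0167
```

```bash
cat > look.py <<'E'
import sys
from h import *
a=np.radians(-15.8);d=np.array([np.cos(a),np.sin(a),0]);C=np.array([.6034,.088,0])
p,R,o=tool();ax=p+[0,0,.003];e=np.array([-d[1],d[0],0])
print("tip local",((ax+.118*d-C)@d).round(4),((ax+.118*d-C)@e).round(4),ax[2].round(4))
s=snap("side");k=5.;x0,y0=int(sys.argv[2]),int(sys.argv[3])
im=cv2.resize(s["frame"][y0:y0+110,x0:x0+150],None,fx=k,fy=k,interpolation=cv2.INTER_CUBIC)
for q in (ax+.118*d,ax+.042*d):
    u=(proj(s,q)[0]-[x0,y0]+.5)*k-.5;print(u.round(1));cv2.circle(im,tuple(int(i) for i in u),5,(0,0,255),1)
cv2.imwrite(sys.argv[1],im)
E
python3 look.py pics/s3.png 190 180; python3 go.py .4802 .1228 .037 74.2
```

```text
tip local -0.1293 0.0 0.0413
[249.2 142.7]
[134.2  78.2]
pos [0.3653 0.1552 0.038 ] yaw_y 74.25243679941113 shift [ 0.0014 -0.      0.1194] roll 0.001 q [ 23.1 -15.9 -30.6  75.1  -0.   38.8] F [ 0.4  0.8 -1.1] open 0.016725534506753292 t 6.8
```

View pics/s3.png

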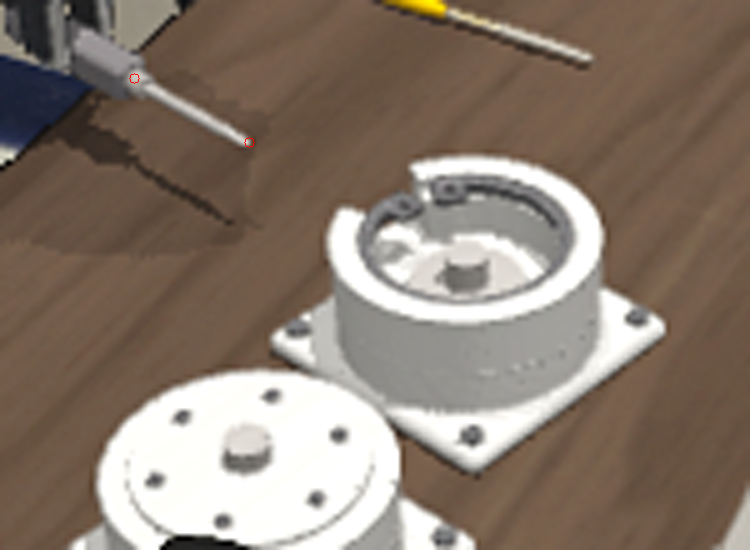

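Here tool +z turned out to be forward, so that move backed away harmlessly. The mid-notch lug is at (403,205), and the pick axis points just beneath it.

{"op": "apply_moves", "data": {"commands": [[0.001,0,0.02,0,-1],[0.001,0,0.04,0,-1],[0.001,0,0.06,0,-1],[0.001,0,0.075,0,-1],[0.001,0,0.082,0,-1],[0.001,0,0.082,0,-1],[0.001,0,0.082,0,-1]]}}

```text
time: 7.5
ee_pos: [0.4439, 0.1329, 0.0371]
tcp_rot: [24.4, 89.9, 8.6]
wrist_force: [0.2, 0.1, -1.1]
opening: 0.0168
```

```bash
python3 look.py pics/s4.png 190 180; python3 go.py .4802 .1228 .037 74.2
```

```text
tip local -0.0477 -0.0002 0.0401
[382.8 220.4]
[257.8 150.1]
pos [0.4437 0.133  0.0372] yaw_y 74.2572032597224 shift [0.0003 0.     0.0379] roll 0.001 q [ 16.7  -6.3 -22.6  73.5  -0.   32.4] F [-0.2  0.4 -1.1] open 0.016683115676530604 t 7.55
```

View pics/s4.png

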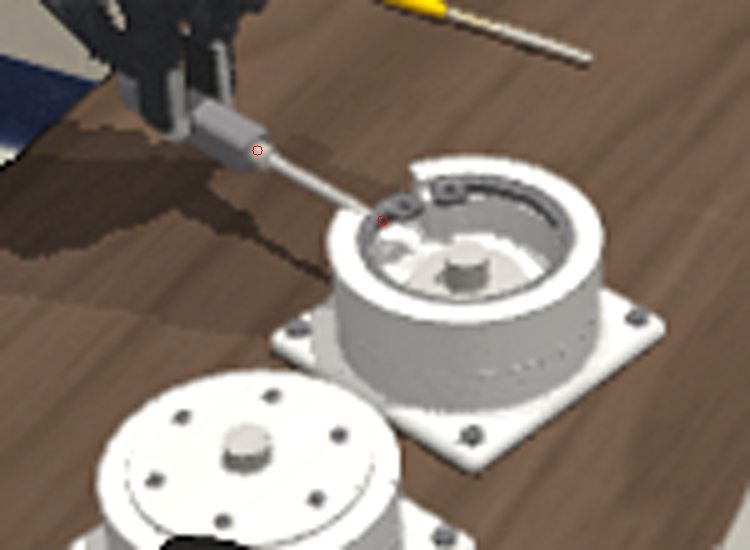

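The tip is in the notch at about (383,220), aimed under the lug. Insert.

{"op": "apply_moves", "data": {"commands": [[0,0,0.01,0,-1],[0,0,0.02,0,-1],[0,0,0.028,0,-1],[0,0,0.031,0,-1],[0,0,0.031,0,-1],[0,0,0.031,0,-1]]}}

```text
time: 8.15
ee_pos: [0.4734, 0.1245, 0.0371]
tcp_rot: [25.9, 89.9, 10.1]
wrist_force: [-0.5, 0.1, -0.4]
opening: 0.0165
```

```bash
python3 look.py pics/s5.png 190 180; python3 go.py .4802 .1228 .085 74.2
```

```text
tip local -0.017 -0.0002 0.0401
[436.2 250.5]
[307.1 177.9]
pos [0.4734 0.1246 0.0372] yaw_y 74.25804847333862 shift [-0.0478  0.0002  0.0072] roll 0.001 q [ 14.8  -2.6 -19.2  73.3  -0.   30.5] F [-0.1  0.8 -0.8] open 0.01662051468758724 t 8.2
```

{"op": "apply_moves", "data": {"commands": [[-0.005,0,0,0,-1],[-0.01,0,0,0,-1],[-0.014,0,0,0,-1],[-0.018,0,0.001,0,-1],[-0.022,0,0.002,0,-1],[-0.026,0,0.003,0,-1],[-0.03,0,0.004,0,-1],[-0.034,0,0.005,0,-1],[-0.038,0,0.006,0,-1],[-0.042,0,0.007,0,-1],[-0.046,0,0.008,0,-1],[-0.05,0,0.008,0,-1]]}}

```text
time: 9.4
ee_pos: [0.4811, 0.1224, 0.0875]
tcp_rot: [26.4, 89.9, 10.7]
wrist_force: [-0.8, 0.3, -1.3]
opening: 0.0165
```

```bash
python3 look.py pics/s6.png 190 165; python3 go.py .4802 .1228 .087 74.2
```

```text
tip local -0.0091 -0.0002 0.0905
[446.5 231.4]
[313.  160.4]
pos [0.4813 0.1224 0.0882] yaw_y 74.25100843972763 shift [ 0.0012  0.0001 -0.0011] roll 0.001 q [ 14.3  -2.9 -13.7  79.   -0.   30. ] F [ 0.  -0.7 -0. ] open 0.016737837924769763 t 9.45
```

View pics/s6.png

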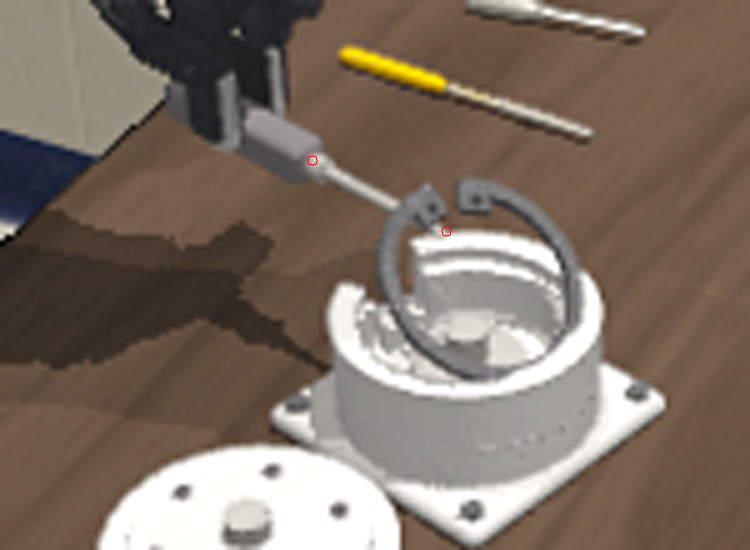

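The ring is up, with its lug at about (430,203) and the pick under it. I'll lower the pick slightly, back it out, and return it to its original clear spot.

{"op": "apply_moves", "data": {"commands": [[0.003,0,0,0,-1],[0.006,0,0,0,-1],[0.006,0,-0.01,0,-1],[0.006,0,-0.025,0,-1],[0.006,0,-0.04,0,-1],[0.006,0,-0.055,0,-1],[0.006,0,-0.07,0,-1],[0.006,0,-0.085,0,-1],[0.006,0,-0.09,0,-1],[0.006,0,-0.09,0,-1]]}}

```text
time: 10.45
ee_pos: [0.3941, 0.1471, 0.082]
tcp_rot: [27.4, 89.8, 11.7]
wrist_force: [-0.2, -0.1, -0.9]
opening: 0.0162
```

```bash
python3 go.py .4545 .2166 .08 93.1
```

```text
pos [0.3941 0.1471 0.082 ] yaw_y 74.30149669568311 shift [0.0022 0.0833 0.0393] roll -0.328 q [ 20.5 -13.4 -23.8  79.5  -0.   36.2] F [-0.2 -0.1 -0.9] open 0.016192650888883112 t 10.45
```

{"op": "apply_moves", "data": {"commands": [[0,0.025,0,-0.1,-1],[0,0.05,0,-0.2,-1],[0,0.07,0.01,-0.328,-1],[0,0.0833,0.025,-0.328,-1],[0.002,0.0833,0.0393,-0.328,-1],[0.02,0.0833,0.0393,-0.328,-1],[0.04,0.0833,0.0393,-0.328,-1],[0.055,0.0833,0.0393,-0.328,-1],[0.065,0.0833,0.0393,-0.328,-1],[0.065,0.0833,0.0393,-0.328,-1],[0.065,0.0833,0.0393,-0.328,-1]]}}

```text
time: 11.55
ee_pos: [0.4549, 0.2166, 0.0177]
tcp_rot: [10.6, 89.8, 13.7]
wrist_force: [0.4, 0.1, -0.6]
opening: 0.0165
```

```bash
python3 go.py .4545 .2166 .0065 93.1
```

```text
pos [0.4549 0.2166 0.0177] yaw_y 93.08095883808026 shift [ 0.0112 -0.     -0.0004] roll -0.0 q [ 25.5  -0.1 -18.9  71.   -0.   22.4] F [ 0.4  0.1 -0.6] open 0.016506691911417546 t 11.55
```

{"op": "apply_moves", "data": {"commands": [[0.004,0,0,0,-1],[0.008,0,0,0,-1],[0.0112,0,0,0,-1],[0.0112,0,0,0,-1],[0.0112,0,0,0,-1]]}}

```text
time: 12.05
ee_pos: [0.4549, 0.2166, 0.0064]
tcp_rot: [9.6, 89.8, 12.7]
wrist_force: [0.0, 0.3, -0.5]
opening: 0.0166
```

{"op": "apply_moves", "data": {"commands": [[0,0,0,0,-0.5],[0,0,0,0,0],[0,0,0,0,1],[0,0,0,0,1],[0,0,0,0,1],[0,0,0,0,1],[0,0,0,0,1],[-0.02,0,0,0,1],[-0.06,0,0,0,1],[-0.1,0,0,0,1],[-0.14,0,0,0,1],[-0.14,0,0,0,1]]}}

```text
time: 13.25
ee_pos: [0.4564, 0.2175, 0.1522]
tcp_rot: [18.6, 89.3, 21.7]
wrist_force: [0.6, -0.1, 1.3]
opening: 0.0855
```

```bash
python3 - <<'E'
from h import *
a=np.radians(-15.8);d=np.array([np.cos(a),np.sin(a),0]);C=np.array([.6034,.088,0])
print(tool()[0],bot.get_obs()["opening"])
s=snap("side");k=3.9;x0,y0=190,130
im=cv2.resize(s["frame"][y0:y0+150,x0:x0+200],None,fx=k,fy=k,interpolation=cv2.INTER_CUBIC)
for th,col in((.45,(0,0,255)),(.6,(0,255,0))):
    q=C+d*(.0415-.078*np.cos(th))+[0,0,.05+.078*np.sin(th)]
    u=(proj(s,q)[0]-[x0,y0]+.5)*k;print(th,u);cv2.circle(im,tuple(int(i) for i in u),4,col,1)
cv2.imwrite("pics/s7.png",im)
E
```

```text
[0.45641856 0.2174755  0.15219451] 0.08548724014761763
0.45 [321.71351485 312.94169598]
0.6 [329.19732901 300.98978469]
```

View pics/s7.png

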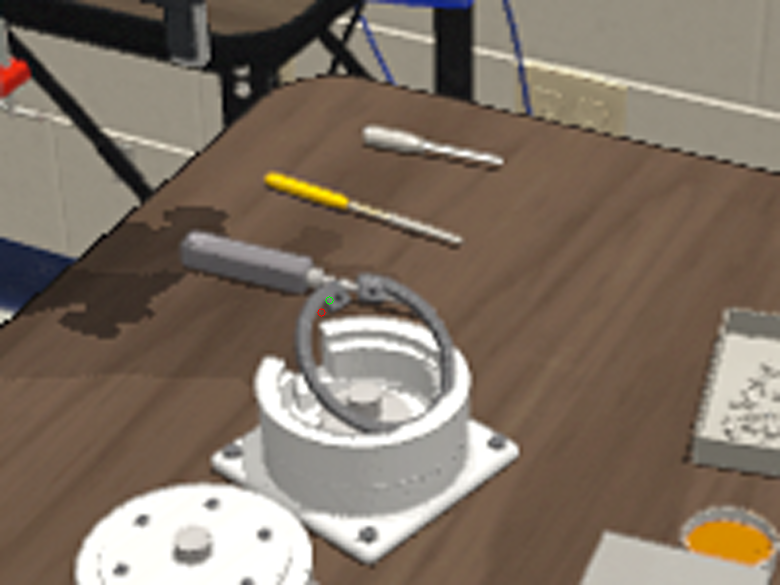

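The pick lies flat at about (250,262). The ring stands with its lug at about (337,295), at or beyond the 0.6 rad marker, and the gripper is well clear.

{"op": "apply_moves", "data": {"commands": [[0,0,0,0,1],[0,0,0,0,1],[0,0,0,0,1]]}}

```text
time: 13.6
ee_pos: [0.4552, 0.2169, 0.1481]
tcp_rot: [15.8, 89.6, 18.9]
wrist_force: [-0.4, -0.2, 0.7]
opening: 0.0855
```

```bash
python3 -c "
from h import *
print(bot.job_done())"
```

```text
the job is handed in; nothing more can be done
None
```

I lifted the ring with the pick, left it standing, laid the pick back flat where it had been lying, and handed the job in at about 13.6 s; no verdict was reported.

- **Lift:** I gripped the pick by its handle and slid the tip through the notch under the mid-notch lug. I raised the pick from 40 to about 90 mm above the table, then lowered it a little and backed it out.
- **Ring at the end:** The last side picture shows the lug at or just beyond where a 0.6 rad lift would put it, so its end rose about 44 mm or more.
- **Pick and gripper at the end:** The pick lay flat on the table. The open gripper was about 150 mm up, and its last force reading was under 1 N.
- **Not measured:** I never read the ring angle or the pick-to-ring force directly. The wrist force stayed near zero during the lift, so I judged contact only from the pictures.
- **Disagreements:** The two cameras differed by about 4 mm on the housing position, so I used the average. One approach move went the wrong way, backing off instead of forward, but touched nothing.

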